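# Start up the skate-blade sharpener

## Task

Get the skate-blade sharpener running the safe way, just pushing and pressing with the fingertips, nothing picked up: first push the raised yellow wheel guard fully down, then switch on the dust extraction by pressing down the raised half of the green rocker, and last press the green start button on the machine fully in and let it come back out. Leave the red stop button and the bench lamp's white rocker as they are, and the blade holder, the hone and the oil bottle standing where they are.

Things in the scene. Friction and masses are not known exactly. Their poses are not given: they have to be found in the camera images.
- machine: Bench skate-blade sharpener, fixed. Origin: centre of its underside; x runs from its front (operator) to its rear, y to the operator's left, z up. Grey base 330 x 360 mm (x, y), aluminium deck 350 x 380 mm with its top 95 mm up. Red motor housing at the rear: x +35 to +160, y -180 to +180 mm, flat top 175 mm up, with the two buttons. In front of it a small grinding wheel under the yellow guard.
- guard_hinge (a point): Middle of the guard's hinge axis, at the upper front edge of the red housing (machine x +35, y 0, 170 mm up). The axis lies along the machine's y. The axes here turn with the guard: x along the plate from the free edge to the hinge, z out of its outer face.
- guard (a joint): Angle of the wheel guard in rad: 0 is fully down (plate level, on its stop), up to 1.35 raised (nearly upright, leaning back to the housing). It starts raised 0.7 to 1.2. A stiff friction hinge holds it wherever it is left; 1 to 2 N on its face near the free edge pushes it down.
- guard_push (a point): Point on the guard's outer face, mid-width, 80 mm from the hinge axis. The guard is a yellow frame with a clear window, 120 mm wide, 96 mm from hinge axis to free edge, plate 4 mm thick, 26 mm skirts below the sides and free edge. Push the outer face to the front and down about the hinge; when shut, the free edge is at machine x -61 mm and the outer face 172 mm above the bench.
- extract_box: Dust extraction switch: grey box 84 x 84 x 46 mm fixed to the bench, left or right of the machine, with a white rim 53 mm up along its y sides and a conduit stub on its +x side. Origin: centre of its underside; x points away from the operator, z up. It carries a green rocker plate 60 x 62 mm (x, y).
- extract_pad (a point): Point on the top face of the green rocker, on the half to press for ON (the half on the box's +x side, with a white marker bar), 22 mm from the rocker's middle; about 59 mm above the bench when off, 53 mm when on. x and y of the axes lie roughly in the face.
- extract (a joint): Green rocker in rad: 0 off (the +x half raised), 0.24 on (the +x half pressed down). Snap action: it takes about 5 N at the pad and jumps over past 0.12; the pad goes down some 5 mm in all.
- lamp_box: Bench lamp switch: the same box with a white rocker, on the other side of the machine. To be left alone.
- lamp (a joint): White rocker of the bench lamp in rad: starts at 0 (off), 0.24 would be on. Leave off.
- start_top (a point): Centre of the top of the green start button, 30 mm across, in a steel collar 46 mm across, on the housing at machine x +85, y -75 mm; 194 mm above the bench when out. It moves straight down.
- start (a joint): Green start button in m: 0 out, 0.006 fully in. Spring return; about 5 N presses it fully in.
- stop_top (a point): Centre of the top of the red stop button, 40 mm across, in a yellow collar 56 mm across, at machine x +85, y -145 mm; same height as the start button. Not to be pressed.
- stop (a joint): Red stop button in m: 0 out, 0.006 fully in. Leave out.
- holder: Loose aluminium blade holder with a steel runner 270 mm long clamped in it, standing on the front of the deck in front of the guard, runner along the machine's y. 60 mm high with two black knobs, about 80 mm deep, 0.8 kg. Origin: underside, near its middle.
- hone: Loose hand hone, grey stone on a wooden back, 110 x 34 x 22 mm, lying on the bench. Origin: centre of its underside.
- oil: Loose oil bottle, 44 mm across, 120 mm high, red cap, standing on the bench. Origin: centre of its underside.
Things that resemble listed ones, but are neither listed nor needed, are in the scene too. Leave any purple look-alike of the oil alone.

How it is judged:
By the outcome, as a careful person would: the job done as asked, in the order asked, and still so for the second after the job is handed in, with the robot touching nothing.
It also fails if it takes over 54 s, if anything falls off the work surface, if the arm or the gripper's body presses on something with over 40 N, if the wrist force passes 120 N, or if a joint passes its speed limit or range.

## Robot

A 7-joint arm with a two-finger parallel gripper is mounted at the origin on the work surface. World frame = base frame: x ahead of the robot, y to its left, z up, the work surface at z = 0. Lengths are in m, angles in rad, forces in N, time in s.
With the tool pointing down it reaches from about 0.4 to 0.85 m from the base axis. Payload 10.4 kg.
Tool frame: the origin (TCP) lies midway between the tips of the shut fingers; the grasp point (between the pads) lies 19 mm behind it; z points along the fingers, y is the direction in which the jaws open and shut (so a half turn about z gives the same grasp; the last joint's range is limited). The gripper opens to 87 mm and grips with 3 to 60 N. Pads are 19 mm wide; open, the fingers measure 117 mm over their backs; the gripper's body (75 mm by 190 mm) begins 51 mm behind the grasp point.
Start: joints at [-1.29, 0.332, -0.065, 1.46, 0.022, 1.35, -0.088], TCP at [0.187, 0.596, 0.223] pointing down, gripper open.
Joint ranges: [-2.6, 2.6], [-0.5, 2.12], [-1.47, 1.34], [0.16, 2.42], [-1.27, 4.41], [0.06, 2.06], [-2.6, 2.6]. Speed limits (rad/s): [2.22, 2.22, 2.79, 2.79, 3.14, 3.14, 3.14].

## Interface

Orientations are given as a unit quaternion [x, y, z, w].
In Python, from bench import r gives the robot as it stands.
- The arm moves only by the tool step_arm, never from a script. Its argument "increments" is a list of rows, each a list of 2 entries, a list of its own where there are three numbers: the shift along the tool's x, y, z in m, then the turn, a rotation vector about the tool's x, y, z in rad. A call has 1 to 5 rows; each row is the pose to reach, as a shift and turn from the pose measured when the call began, along the tool's axes at that moment; what a row does not reach only later rows make up. A row lasts 1/10 s, in which the tool goes at most 50 mm and 8.59 degrees, less where a joint would pass 70% of its speed; a pose out of reach is approached as far as the arm can. A call with a gripper value outside its range is refused whole. "hand" is the closure, from -1 (fully open) to 1 (shut), so that 0 is half open, set as the call begins (left out, the last holds). The fingers move at their own pace and stop on an object; "grip_force" is the grip in N (left out, the last holds). Time passes only in rows, so rows that repeat a pose let the fingers close. It gives the time, the measured TCP pose, the force and the opening at its end, in the units of the state.
- r.read_state(): the state, without advancing time (a new reading comes with each control period).
- r.camera(name): name is "scene" or "top"; returns a dict with "pixels" (400x640x3 uint8, blue, green, red), "camera_matrix" (3x3 intrinsics, pixels), "extrinsics" (4x4, takes a point from camera to world coordinates). Camera axes: x right, y up, looking along -z (the intrinsics and any distortion apply to the point x, -y, -z); pixel columns grow to the right and rows downward; lengths in m; the calibration is good to about 2 mm. A picture is of the moment at which its call begins. There is no depth.
- r.close_job(): hands the job in, once; it reports no verdict.
The state is a dict: "time": time; "joint_positions": joint angles; "joint_vel": joint speeds; "joint_torque": joint torques, N m; "ee_pos": TCP position; "eef_rot": TCP orientation; "ft_force": force on the tool from outside, world axes, zero at the start; "torque": the same for the moment, N m; "width": finger opening in m.
Only numpy, scipy, OpenCV 4.12 (cv2) and the standard library are available. Lean on these libraries where they do the work, as an engineer would, in place of code of your own. Each camera call takes 0.05 s, during which the arm holds its last target.

## Working session

There is one attempt and no reset: what is moved stays moved. The work goes in short steps, Python scripts to look and compute and a tool call to move; the robot and the scene stay as the last step left them, time stands still between calls to the robot, and variables do not carry over. Pictures are saved under pics/ and viewed, and the job is handed in when it is done.

Besides the shell and the picture viewer there is one more tool, called after "Call:" in YAML: its name, and indented under it one key for each argument. step_arm: Moves the arm, as the interface text tells. Its arguments: {"type":"object","properties":{"increments":{"type":"array"},"hand":{"type":"number"},"grip_force":{"type":"number"}},"required":["increments"]}

```bash
mkdir -p pics; ls
python3 - <<'E'
from bench import r
import cv2,numpy as np,pickle
s=r.read_state(); print({k:np.round(v,3) for k,v in s.items()})
d={}
for n in("scene","top"):
    c=r.camera(n); d[n]=c; cv2.imwrite(f"pics/{n}0.png",c["pixels"]); print(n,c["camera_matrix"],np.round(c["extrinsics"],4), [k for k in c])
pickle.dump(d,open("cams0.pkl","wb"))
E
```

```text
pics
{'time': np.float64(0.0), 'joint_positions': array([-1.29 ,  0.333, -0.065,  1.461,  0.022,  1.35 , -0.089]), 'joint_vel': array([-0.001, -0.   , -0.   , -0.001, -0.001, -0.002,  0.001]), 'joint_torque': array([ 0.0000e+00, -6.2325e+01,  2.4000e-02, -3.8990e+01, -6.1000e-02,
        4.0000e-02,  0.0000e+00]), 'ee_pos': array([0.187, 0.596, 0.222]), 'eef_rot': array([ 0.151,  0.988, -0.001, -0.   ]), 'ft_force': array([-0.695,  0.391, -0.557]), 'torque': array([ 0.033, -0.033,  0.023]), 'width': np.float64(0.087)}
scene [[507.12670338   0.         322.39780108]
 [  0.         507.12670338 203.46753226]
 [  0.           0.           1.        ]] [[-0.6154 -0.45    0.6471  1.3907]
 [ 0.7882 -0.3592  0.4998  0.6832]
 [ 0.0075  0.8176  0.5757  0.894 ]
 [ 0.      0.      0.      1.    ]] ['pixels', 'camera_matrix', 'extrinsics']
top [[385.33390297   0.         316.231445  ]
 [  0.         385.33390297 199.16204924]
 [  0.           0.           1.        ]] [[ 1.7600e-02  9.7790e-01 -2.0810e-01  3.0530e-01]
 [-9.9980e-01  1.6600e-02 -6.5000e-03  4.0000e-04]
 [-2.9000e-03  2.0820e-01  9.7810e-01  1.2813e+00]
 [ 0.0000e+00  0.0000e+00  0.0000e+00  1.0000e+00]] ['pixels', 'camera_matrix', 'extrinsics']
```

View pics/scene0.png

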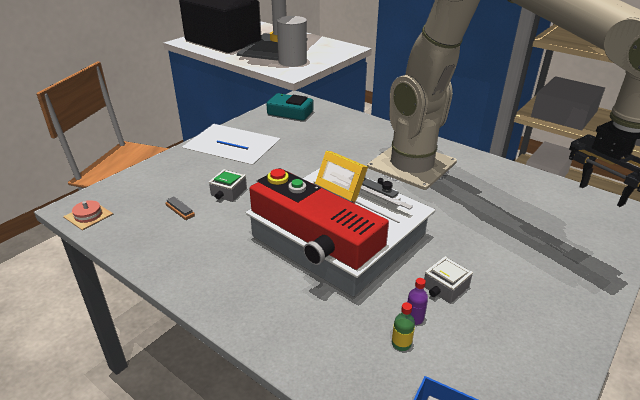

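View pics/top0.png

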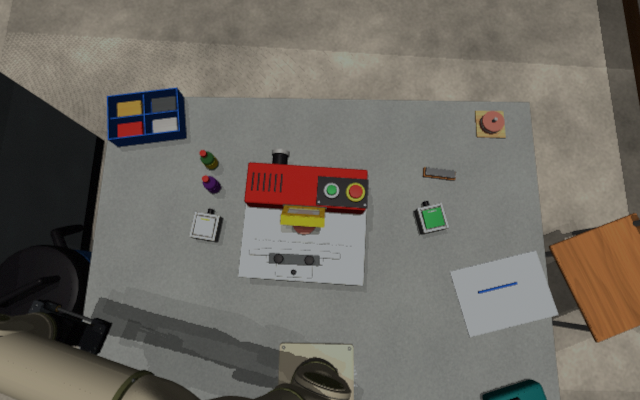

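The scene view shows the guard raised at about (342,177), start at (297,185), stop at (277,177), and the green rocker at (228,180). In the top view, start is at (331,190), stop at (356,191), the green box at (432,217), and the guard's free edge at about (302,221). Enlarging both.

Run:
```python
import cv2,pickle
d=pickle.load(open("cams0.pkl","rb"))
t=d["top"]["pixels"];s=d["scene"]["pixels"]
def crop(im,x,y,w,h,k,n): cv2.imwrite("pics/"+n,cv2.resize(im[y:y+h,x:x+w],None,fx=k,fy=k,interpolation=cv2.INTER_CUBIC))
crop(t,230,145,150,145,4,"t_m.png")     # 600x580
crop(s,200,140,240,160,3,"s_m.png")
crop(t,400,190,65,55,8,"t_g.png")
crop(s,195,155,65,55,8,"s_g.png")
```

```text
(no output)
```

View pics/t_m.png

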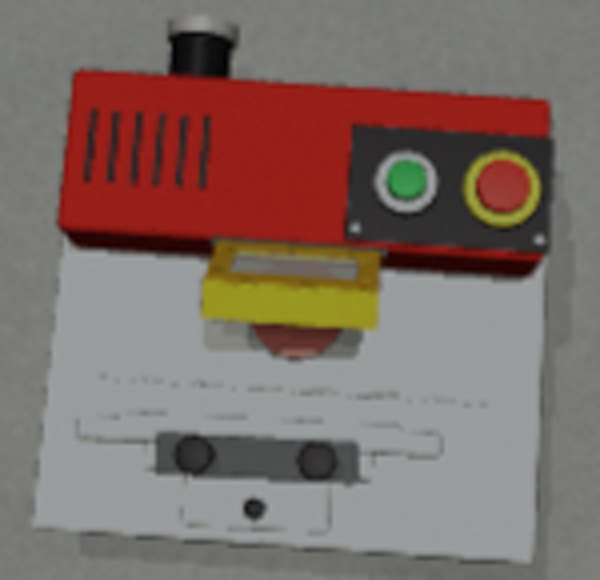

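View pics/s_m.png

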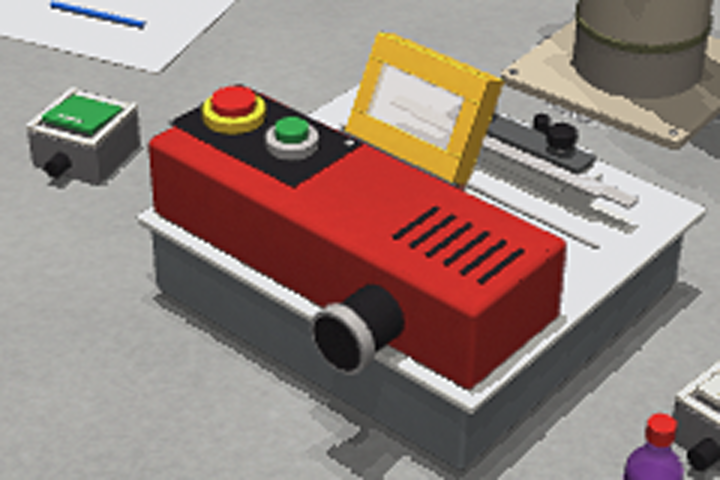

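View pics/t_g.png

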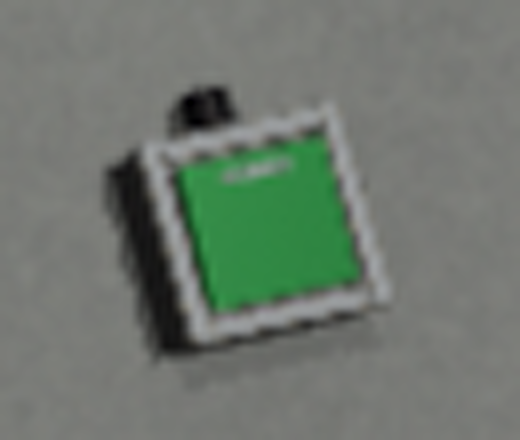

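View pics/s_g.png

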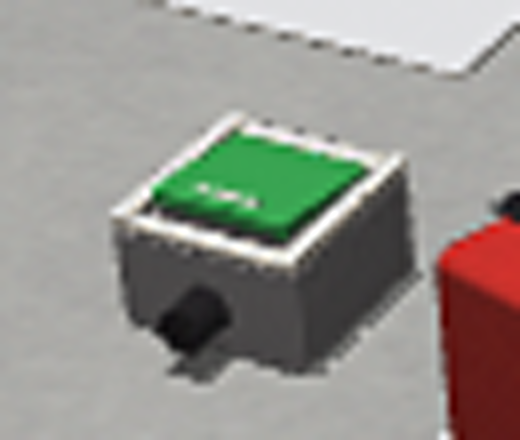

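```bash
cat > h.py <<'E'
import numpy as np,pickle,cv2
from scipy.optimize import least_squares
d=pickle.load(open("cams0.pkl","rb"))
def proj(n,P,c=None):
    c=c or d[n]; E=np.linalg.inv(c["extrinsics"]);P=np.atleast_2d(P)
    p=P@E[:3,:3].T+E[:3,3]; K=c["camera_matrix"]
    return np.c_[K[0,0]*p[:,0]/-p[:,2]+K[0,2], K[1,1]*-p[:,1]/-p[:,2]+K[1,2]]
def tri(pt,ps):
    f=lambda P:np.r_[proj("top",P)[0]-pt,proj("scene",P)[0]-ps]
    s=least_squares(f,[.5,0,.1]); return s.x,s.fun
def fc(x0,y0,k,u): return np.array([x0,y0])+(np.array(u)+.5)/k-.5
E
cat > fit.py <<'E'
from h import *
T=lambda u:fc(230,145,4,u); S=lambda u:fc(200,140,3,u); G=lambda u:fc(400,190,8,u); H=lambda u:fc(195,155,8,u)
for n,a,b in [("start",T((408,178)),S((293,127))),("stop",T((503,187)),S((236,99))),("guardR",T((380,287)),S((383,33))),("guardL",T((207,277)),S((498,80))),
  ("mark",G((257,170)),H((228,195))),("rimC",G((145,145)),H((290,265))),("rimC2",G((335,105)),H((112,212))),("rim3",G((388,298)),H((235,115))),("rim4",G((200,342)),H((405,155)))]:
    x,f=tri(a,b);print(n,x.round(4),f.round(1))
def R(a): return np.array([[np.cos(a),-np.sin(a),0],[np.sin(a),np.cos(a),0],[0,0,1]])
obs=[("top",T((408,178)),(.085,-.075,.194)),("scene",S((293,127)),(.085,-.075,.194)),("top",T((503,187)),(.085,-.145,.194)),("scene",S((236,99)),(.085,-.145,.194)),
("top",T((78,72)),(.16,.18,.175)),("top",T((550,100)),(.16,-.18,.175)),("scene",S((150,142)),(.16,-.18,.175)),("scene",S((470,315)),(.16,.18,.175)),("scene",S((565,243)),(.035,.18,.175)),("top",T((62,232)),(.035,.18,.175)),
("top",T((33,526)),(-.175,.19,.095)),("top",T((533,560)),(-.175,-.19,.095)),("scene",S((704,212)),(-.175,.19,.095)),("scene",S((470,410)),(.175,.19,.095))]
def f(p): return np.concatenate([proj(n,R(p[2])@np.array(m)+[p[0],p[1],0])[0]-o for n,o,m in obs])
s=least_squares(f,[.5,0,0],loss="soft_l1");print("machine",s.x.round(4));print(f(s.x).reshape(-1,2).round(1).tolist())
m=s.x; W=lambda q:R(m[2])@np.array(q)+[m[0],m[1],0]
print("start",W((.085,-.075,.194)),"stop",W((.085,-.145,.194)),"hinge",W((.035,0,.17)),"shut edge",W((-.061,0,.172)))
np.save("m.npy",m)
def g(th,y): c,s_=np.cos(th),np.sin(th); return W((.035-.096*c-.002*s_*-1, y, .17+.096*s_+.002*c))
for th in np.arange(.6,1.4,.1):
    print(round(th,1),[ (proj(n,g(th,y))[0]-o).round(1).tolist() for n,o,y in (("top",T((380,287)),-.06),("top",T((207,277)),.06),("scene",S((383,33)),-.06),("scene",S((498,80)),.06))])
# box
bo=[("top",G((145,145)),(.042,.042)),("top",G((335,105)),(.042,-.042)),("top",G((388,298)),(-.042,-.042)),("top",G((200,342)),(-.042,.042)),("scene",H((290,265)),(.042,.042)),("scene",H((112,212)),(.042,-.042)),("scene",H((235,115)),(-.042,-.042)),("scene",H((405,155)),(-.042,.042))]
fb=lambda p: np.concatenate([proj(n,R(p[2])@np.array([*q,p[3]])+[p[0],p[1],0])[0]-o for n,o,q in bo])
s=least_squares(fb,[.4,-.3,.2,.05]);print("box",s.x.round(4),fb(s.x).round(1)); p=s.x
print("pad",R(p[2])@np.array([.022,0,.059])+[p[0],p[1],0])
E
python3 fit.py
```

```text
start [ 0.567  -0.0357  0.1921] [-0.3  0.2 -0.3 -0.1]
stop [ 0.562  -0.1051  0.1909] [-0.2  0.1 -0.2 -0. ]
guardR [ 0.4752 -0.0134  0.2515] [-1.1  0.7 -1.2 -0.2]
guardL [0.4789 0.1062 0.2509] [-1.9  1.1 -2.  -0.1]
mark [ 0.5343 -0.3653  0.0543] [ 0.  -0.   0.1  0. ]
rimC [ 0.545  -0.3221  0.0456] [-0.1  0.1 -0.2 -0. ]
rimC2 [ 0.5632 -0.4004  0.047 ] [ 0. -0.  0.  0.]
rim3 [ 0.4838 -0.4175  0.0467] [-0.1  0.1 -0.1 -0. ]
rim4 [ 0.4646 -0.3408  0.0483] [-0.1  0.  -0.1 -0. ]
machine [ 0.4851  0.0437 -0.0542]
[[-0.2, 0.4], [-0.1, -0.9], [0.1, -0.2], [-0.5, -1.1], [-1.2, -1.7], [0.7, -0.6], [-1.6, -2.6], [1.4, -1.3], [2.2, -2.6], [-1.8, -1.0], [-0.6, -1.6], [0.0, -0.8], [1.0, -1.8], [-0.8, -0.9]]
start [ 0.56591617 -0.03575779  0.194     ] stop [ 0.56212428 -0.10565501  0.194     ] hinge [0.52005233 0.04184059 0.17      ] shut edge [0.42419328 0.0470409  0.172     ]
0.6 [[-1.2, 15.3], [-1.4, 14.7], [6.9, 3.0], [4.8, 3.0]]
0.7 [[-1.1, 12.8], [-1.5, 12.2], [5.5, 1.4], [3.6, 1.4]]
0.8 [[-0.8, 10.0], [-1.5, 9.4], [3.9, -0.0], [2.2, 0.0]]
0.9 [[-0.6, 7.0], [-1.5, 6.4], [2.1, -1.1], [0.5, -1.0]]
1.0 [[-0.4, 3.8], [-1.4, 3.2], [0.2, -1.8], [-1.3, -1.6]]
1.1 [[-0.2, 0.5], [-1.3, -0.2], [-1.9, -2.2], [-3.3, -1.9]]
1.2 [[0.1, -3.0], [-1.1, -3.6], [-4.2, -2.2], [-5.4, -1.9]]
1.3 [[0.3, -6.5], [-0.9, -7.2], [-6.5, -1.9], [-7.6, -1.4]]
box [ 0.5141 -0.3704  0.228   0.0467] [-0.7 -0.1  0.4 -0.4  0.9  0.4 -0.8  0.4  0.2 -0.  -0.6  0.1 -0.5 -0.5
  0.6  0.5]
pad [ 0.53553806 -0.36538775  0.059     ]
```

```bash
cat >> h.py <<'E'
from scipy.spatial.transform import Rotation as Ro
def inc(target,yaw=None):
    """target world xyz; yaw: jaw axis y dir rotated by yaw from world y, tool down"""
    from bench import r
    s=r.read_state(); Rt=Ro.from_quat(s["eef_rot"]); 
    print("t",round(float(s["time"]),2),"pos",np.round(s["ee_pos"],4),"F",np.round(s["ft_force"],1),"w",round(float(s["width"]),4))
    dt=Rt.inv().apply(np.array(target)-s["ee_pos"]); print("shift",dt.round(4))
    if yaw is not None:
        Rd=Ro.from_matrix(np.array([[-np.cos(yaw),-np.sin(yaw),0],[-np.sin(yaw),np.cos(yaw),0],[0,0,-1.]]))
        print("turn",(Rt.inv()*Rd).as_rotvec().round(4))
    return dt
E
python3 -c "
from h import *
inc([.187,.596,.34],-.054)
inc([.56,.0399,.34],-.054)"
```

```text
t 0.1 pos [0.1869 0.5961 0.2219] F [-0.8  0.1  0.8] w 0.0873
shift [-1.000e-04 -2.000e-04 -1.181e-01]
turn [-1.200e-03 -1.000e-04 -2.498e-01]
t 0.1 pos [0.1869 0.5961 0.2219] F [-0.8  0.1  0.8] w 0.0873
shift [-0.5224 -0.4192 -0.1176]
turn [-1.200e-03 -1.000e-04 -2.498e-01]
```

Call:
step_arm:
  increments:
    - [[0, 0, -0.04], [0, 0, -0.08]]
    - [[0, 0, -0.08], [0, 0, -0.17]]
    - [[0, 0, -0.118], [0, 0, -0.25]]
    - [[0, 0, -0.118], [0, 0, -0.25]]
  hand: 1
  grip_force: 20

```text
time: 0.5
ee_pos: [0.1873, 0.5976, 0.3455]
eef_rot: [0.026, 1.0, 0.003, 0.001]
ft_force: [-0.3, 0.2, 0.5]
width: 0.0628
```

```bash
python3 -c "
from h import *
inc([.56,.0399,.34],-.054)"
```

```text
t 0.5 pos [0.1873 0.5976 0.3455] F [-0.3  0.2  0.5] w 0.0628
shift [-0.4009 -0.5379  0.0024]
turn [0.0066 0.0012 0.0027]
```

Call:
step_arm:
  increments:
    - [[-0.027, -0.036, 0], [0, 0, 0]]
    - [[-0.054, -0.072, 0], [0, 0, 0]]
    - [[-0.08, -0.108, 0], [0, 0, 0]]
    - [[-0.107, -0.144, 0], [0, 0, 0]]
    - [[-0.134, -0.18, 0], [0, 0, 0]]

```text
time: 1.0
ee_pos: [0.3125, 0.4091, 0.3438]
eef_rot: [0.026, 1.0, 0.003, 0.0]
ft_force: [1.4, 0.4, -0.2]
width: 0.023
```

Call:
step_arm:
  increments:
    - [[-0.027, -0.036, 0], [0, 0, 0]]
    - [[-0.054, -0.072, 0], [0, 0, 0]]
    - [[-0.08, -0.108, 0], [0, 0, 0]]
    - [[-0.107, -0.144, 0], [0, 0, 0]]
    - [[-0.134, -0.18, 0], [0, 0, 0]]

```text
time: 1.5
ee_pos: [0.4375, 0.2206, 0.3423]
eef_rot: [0.026, 1.0, 0.003, 0.0]
ft_force: [0.6, 0.2, 0.2]
width: 0.0006
```

```bash
python3 -c "
from h import *
inc([.56,.0399,.34],-.054)"
```

```text
t 1.5 pos [0.4375 0.2206 0.3423] F [0.6 0.2 0.2] w 0.0006
shift [-0.1317 -0.174   0.0013]
turn [0.006  0.0004 0.0016]
```

Call:
step_arm:
  increments:
    - [[-0.027, -0.036, 0], [0, 0, 0]]
    - [[-0.054, -0.072, 0], [0, 0, 0]]
    - [[-0.08, -0.108, 0], [0, 0, 0]]
    - [[-0.107, -0.144, 0], [0, 0, 0]]
    - [[-0.132, -0.174, 0], [0.006, 0, 0]]

```text
time: 2.0
ee_pos: [0.5609, 0.0372, 0.3409]
eef_rot: [0.027, 1.0, -0.0, 0.0]
ft_force: [0.8, -0.7, 0.2]
width: 0.0007
```

Run:
```python
from h import *
from bench import r
inc([.535,.0412,.245],-.054)
for n,(x,y,w,h) in {"scene":(180,60,260,200),"top":(230,120,180,170)}.items():
    c=r.camera(n); im=c["pixels"][y:y+h,x:x+w]; cv2.imwrite(f"pics/{n}1.png",cv2.resize(im,None,fx=3,fy=3,interpolation=cv2.INTER_CUBIC))
```

```text
t 2.0 pos [0.5609 0.0372 0.3409] F [ 0.8 -0.7  0.2] w 0.0007
shift [0.0261 0.0026 0.0959]
turn [-0.0004  0.0002 -0.0004]
```

View pics/scene1.png

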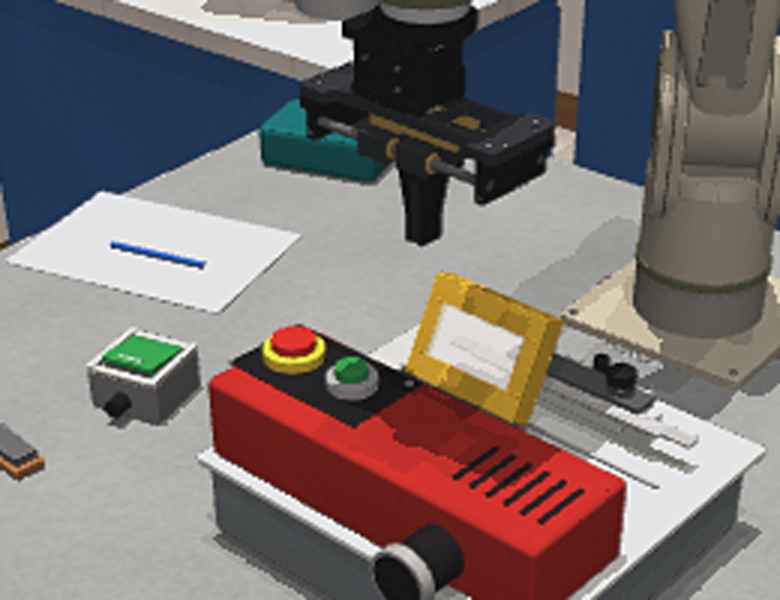

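View pics/top1.png

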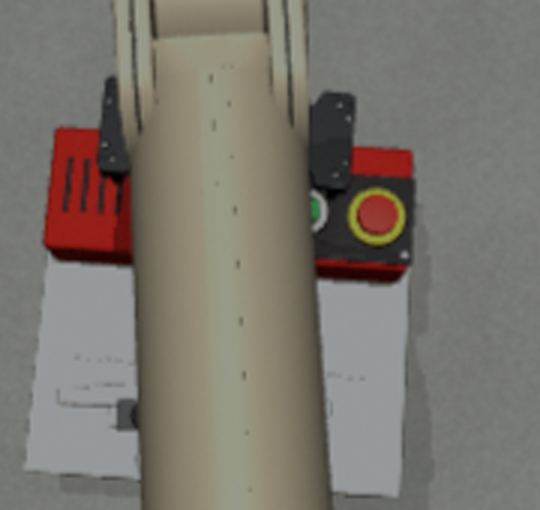

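Call:
step_arm:
  increments:
    - [[0.01, 0.001, 0.035], [0, 0, 0]]
    - [[0.02, 0.002, 0.07], [0, 0, 0]]
    - [[0.026, 0.003, 0.096], [0, 0, 0]]
    - [[0.026, 0.003, 0.096], [0, 0, 0]]

```text
time: 2.5
ee_pos: [0.5332, 0.039, 0.2406]
eef_rot: [0.03, 1.0, -0.002, -0.003]
ft_force: [-0.0, 0.8, 0.9]
width: 0.0005
```

Run:
```python
from h import *
from bench import r
m=np.load("m.npy");s=r.read_state();p=s["ee_pos"];print(p,s["ft_force"].round(1))
c,q=np.cos(m[2]),np.sin(m[2]);W=lambda v:np.array([c*v[0]-q*v[1]+m[0],q*v[0]+c*v[1]+m[1],v[2]])
Rt=Ro.from_quat(s["eef_rot"])
for th in [1.2,1.1,1.0,.9,.8,.7,.6,.5,.4,.3,.2,.1,.05,0]:
    t=W((.035-.076*np.cos(th)+.002*np.sin(th)+.010,0,.17+.076*np.sin(th)+.002*np.cos(th)))
    print(th,t.round(4),Rt.inv().apply(t-p).round(4))
```

```text
[0.53319401 0.03904367 0.2405912 ] [-0.   0.8  0.9]
1.2 [0.5044 0.0427 0.2416] [ 0.029   0.0019 -0.0008]
1.1 [0.4974 0.0431 0.2386] [0.036  0.0019 0.0022]
1.0 [0.4907 0.0434 0.235 ] [0.0426 0.0019 0.0058]
0.9 [0.4844 0.0438 0.2308] [0.0489 0.0019 0.0101]
0.8 [0.4786 0.0441 0.2259] [0.0547 0.0018 0.015 ]
0.7 [0.4733 0.0444 0.2205] [0.06   0.0018 0.0205]
0.6 [0.4685 0.0446 0.2146] [0.0647 0.0018 0.0264]
0.5 [0.4644 0.0449 0.2082] [0.0688 0.0018 0.0328]
0.4 [0.4609 0.045  0.2014] [0.0723 0.0019 0.0396]
0.3 [0.4581 0.0452 0.1944] [0.075  0.0019 0.0467]
0.2 [0.4561 0.0453 0.1871] [0.077  0.0019 0.054 ]
0.1 [0.4547 0.0454 0.1796] [0.0783 0.0019 0.0615]
0.05 [0.4543 0.0454 0.1758] [0.0787 0.0019 0.0653]
0 [0.4541 0.0454 0.172 ] [0.0788 0.002  0.0691]
```

Approach and first half of the arc.

Call:
step_arm:
  increments:
    - [[0.018, 0.001, -0.002], [0, 0, 0]]
    - [[0.032, 0.002, 0.001], [0, 0, 0]]
    - [[0.043, 0.002, 0.006], [0, 0, 0]]
    - [[0.049, 0.002, 0.01], [0, 0, 0]]
    - [[0.055, 0.002, 0.015], [0, 0, 0]]

```text
time: 3.0
ee_pos: [0.4789, 0.0446, 0.227]
eef_rot: [0.03, 1.0, -0.002, -0.002]
ft_force: [0.4, -0.1, 2.0]
width: 0.0003
```

Run:
```python
from h import *
from bench import r
inc([.4685,.0446,.2146],-.054)
for n,(x,y,w,h) in {"scene":(240,60,200,180)}.items():
    c=r.camera(n); im=c["pixels"][y:y+h,x:x+w]; cv2.imwrite(f"pics/{n}2.png",cv2.resize(im,None,fx=3,fy=3,interpolation=cv2.INTER_CUBIC))
inc([.4609,.045,.2014],-.054)
inc([.4561,.0453,.1871],-.054)
inc([.4543,.0454,.1758],-.054)
inc([.4541,.0454,.172],-.054)
```

```text
t 3.0 pos [0.4789 0.0446 0.227 ] F [ 0.4 -0.1  2. ] w 0.0003
shift [ 0.0103 -0.0005  0.0124]
turn [-0.0036 -0.0044 -0.0056]
t 3.05 pos [0.4777 0.0444 0.2258] F [ 0.6 -0.5  0.3] w 0.0001
shift [ 0.0166 -0.0003  0.0245]
turn [-0.0042 -0.0064 -0.0057]
t 3.05 pos [0.4777 0.0444 0.2258] F [ 0.6 -0.5  0.3] w 0.0001
shift [ 0.0214 -0.0003  0.0389]
turn [-0.0042 -0.0064 -0.0057]
t 3.05 pos [0.4777 0.0444 0.2258] F [ 0.6 -0.5  0.3] w 0.0001
shift [ 0.0231 -0.0002  0.0502]
turn [-0.0042 -0.0064 -0.0057]
t 3.05 pos [0.4777 0.0444 0.2258] F [ 0.6 -0.5  0.3] w 0.0001
shift [ 0.0233 -0.0002  0.054 ]
turn [-0.0042 -0.0064 -0.0057]
```

View pics/scene2.png

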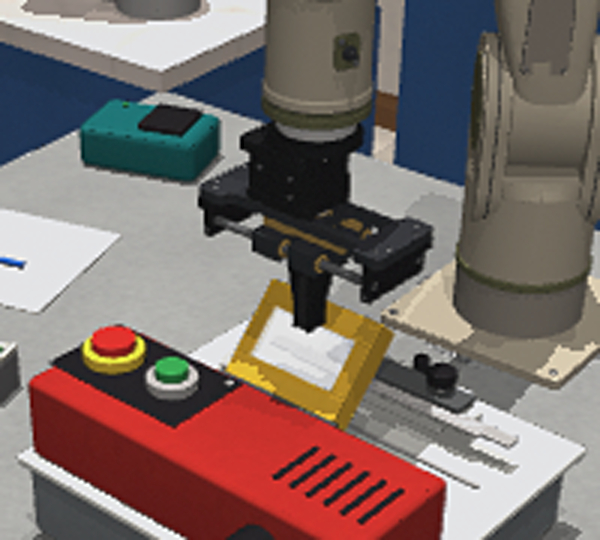

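The guard has moved down to about 0.8 rad, with the fingertip on its face near the free edge at about (308,328) in the crop. Continuing along the arc.

Call:
step_arm:
  increments:
    - [[0.005, 0, 0.005], [0, 0, 0]]
    - [[0.009, 0, 0.011], [0, 0, 0]]
    - [[0.013, 0, 0.018], [0, 0, 0]]
    - [[0.017, 0, 0.025], [0, 0, 0]]
    - [[0.019, 0, 0.032], [0, 0, 0]]

```text
time: 3.55
ee_pos: [0.458, 0.0454, 0.1932]
eef_rot: [0.03, 1.0, -0.002, -0.003]
ft_force: [-0.7, 0.9, 2.0]
width: 0.0007
```

Run:
```python
from h import *
inc([.4561,.0453,.1871],-.054)
inc([.4543,.0454,.1758],-.054)
inc([.4541,.0454,.172],-.054)
```

```text
t 3.55 pos [0.458  0.0454 0.1932] F [-0.7  0.9  2. ] w 0.0007
shift [ 0.0019 -0.0002  0.0061]
turn [-0.0042 -0.0069 -0.0056]
t 3.55 pos [0.458  0.0454 0.1932] F [-0.7  0.9  2. ] w 0.0007
shift [ 0.0036 -0.0002  0.0174]
turn [-0.0042 -0.0069 -0.0056]
t 3.55 pos [0.458  0.0454 0.1932] F [-0.7  0.9  2. ] w 0.0007
shift [ 0.0038 -0.0002  0.0212]
turn [-0.0042 -0.0069 -0.0056]
```

Call:
step_arm:
  increments:
    - [[0.002, 0, 0.006], [0, 0, 0]]
    - [[0.003, 0, 0.012], [0, 0, 0]]
    - [[0.004, 0, 0.017], [0, 0, 0]]
    - [[0.004, 0, 0.02], [0, 0, 0]]
    - [[0.004, 0, 0.021], [0, 0, 0]]

```text
time: 4.05
ee_pos: [0.4537, 0.0456, 0.1721]
eef_rot: [0.03, 1.0, -0.002, -0.004]
ft_force: [-2.4, -0.1, 6.7]
width: 0.0003
```

Call:
step_arm:
  increments:
    - [[0, 0, 0.001], [0, 0, 0]]
    - [[0, 0, 0.0015], [0, 0, 0]]
    - [[0, 0, 0.0015], [0, 0, 0]]

```text
time: 4.35
ee_pos: [0.4538, 0.0456, 0.1719]
eef_rot: [0.03, 1.0, -0.002, -0.004]
ft_force: [-7.3, -1.0, 15.3]
width: 0.0002
```

Call:
step_arm:
  increments:
    - [[0, 0, -0.02], [0, 0, 0]]
    - [[0, 0, -0.06], [0, 0, 0]]
    - [[0, 0, -0.1], [0, 0, 0]]
    - [[0, 0, -0.13], [0, 0, 0]]

```text
time: 4.75
ee_pos: [0.4551, 0.046, 0.3044]
eef_rot: [0.03, 1.0, -0.001, -0.003]
ft_force: [1.4, 0.1, -0.1]
width: 0.0006
```

Run:
```python
from h import *
from bench import r
inc([.5355,-.3654,.30],.228)
for n,(x,y,w,h) in {"scene":(240,60,200,180)}.items():
    c=r.camera(n); im=c["pixels"][y:y+h,x:x+w]; cv2.imwrite(f"pics/{n}3.png",cv2.resize(im,None,fx=3,fy=3,interpolation=cv2.INTER_CUBIC))
```

```text
t 4.75 pos [0.4551 0.046  0.3044] F [ 1.4  0.1 -0.1] w 0.0006
shift [-0.1049 -0.4058  0.005 ]
turn [-0.0022 -0.0062 -0.2879]
```

View pics/scene3.png

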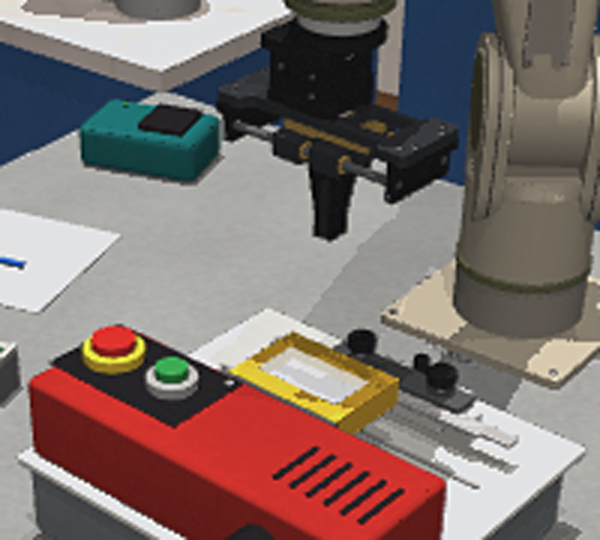

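The guard now lies level: its plate is at (315,385) in the crop and flush with the housing edge. It stopped at z 0.172 under load. Next is the rocker.

Call:
step_arm:
  increments:
    - [[-0.011, -0.042, 0], [0, 0, -0.03]]
    - [[-0.022, -0.084, 0], [0, 0, -0.08]]
    - [[-0.033, -0.126, 0], [0, 0, -0.13]]
    - [[-0.044, -0.168, 0], [0, 0, -0.18]]
    - [[-0.054, -0.21, 0], [0, 0, -0.23]]

```text
time: 5.3
ee_pos: [0.498, -0.1683, 0.3086]
eef_rot: [-0.086, 0.996, -0.0, -0.0]
ft_force: [1.0, 0.4, -0.1]
width: 0.0004
```

```bash
python3 -c "
from h import *
inc([.5355,-.3654,.30],.228)"
```

```text
t 5.3 pos [ 0.498  -0.1683  0.3086] F [ 1.   0.4 -0.1] w 0.0004
shift [-0.0032 -0.2006  0.0088]
turn [-0.0007 -0.0006 -0.0555]
```

Call:
step_arm:
  increments:
    - [[-0.001, -0.042, 0.002], [0, 0, -0.02]]
    - [[-0.002, -0.084, 0.004], [0, 0, -0.04]]
    - [[-0.003, -0.126, 0.006], [0, 0, -0.055]]
    - [[-0.003, -0.168, 0.009], [0, 0, -0.055]]
    - [[-0.003, -0.2, 0.009], [0, 0, -0.055]]

```text
time: 5.8
ee_pos: [0.535, -0.3671, 0.2985]
eef_rot: [-0.113, 0.994, -0.0, -0.001]
ft_force: [0.3, 0.0, 0.6]
width: 0.0005
```

```bash
python3 -c "
from h import *
inc([.5355,-.3654,.075],.228)"
```

```text
t 5.8 pos [ 0.535  -0.3671  0.2985] F [0.3 0.  0.6] w 0.0005
shift [-0.0014  0.0017  0.2235]
turn [-0.0006 -0.0023 -0.0012]
```

Call:
step_arm:
  increments:
    - [[-0.001, 0.001, 0.045], [0, 0, 0]]
    - [[-0.001, 0.002, 0.09], [0, 0, 0]]
    - [[-0.001, 0.002, 0.135], [0, 0, 0]]
    - [[-0.001, 0.002, 0.18], [0, 0, 0]]
    - [[-0.001, 0.002, 0.218], [0, 0, 0]]

```text
time: 6.3
ee_pos: [0.5344, -0.3645, 0.0776]
eef_rot: [-0.113, 0.994, 0.0, -0.002]
ft_force: [0.1, 0.4, -0.4]
width: 0.0005
```

Run:
```python
from h import *
from bench import r
inc([.5355,-.3654,.053],.228)
for n,(x,y,w,h) in {"scene":(170,90,130,130),"top":(380,160,110,100)}.items():
    c=r.camera(n); im=c["pixels"][y:y+h,x:x+w]; cv2.imwrite(f"pics/{n}4.png",cv2.resize(im,None,fx=4,fy=4,interpolation=cv2.INTER_CUBIC))
```

```text
t 6.3 pos [ 0.5344 -0.3645  0.0776] F [ 0.1  0.4 -0.4] w 0.0005
shift [-0.0009 -0.0011  0.0246]
turn [ 0.0005 -0.0038 -0.001 ]
```

View pics/scene4.png

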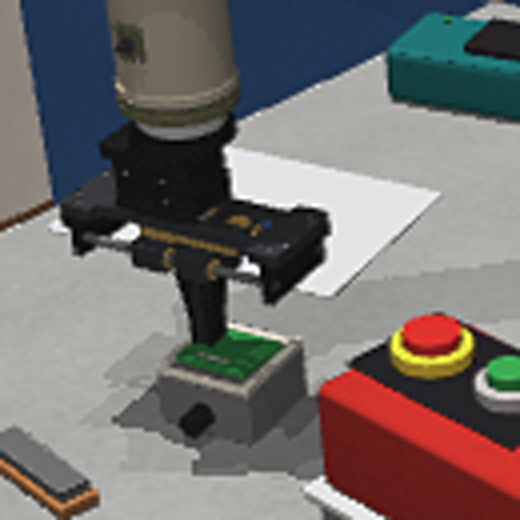

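The tip at about (207,340) in the crop is over the marker half of the green rocker and clear of everything else. Pressing down.

Call:
step_arm:
  increments:
    - [[-0.001, -0.001, 0.01], [0, 0, 0]]
    - [[-0.001, -0.001, 0.016], [0, 0, 0]]
    - [[-0.001, -0.001, 0.019], [0, 0, 0]]
    - [[-0.001, -0.001, 0.022], [0, 0, 0]]
    - [[-0.001, -0.001, 0.0245], [0, 0, 0]]

```text
time: 6.9
ee_pos: [0.5348, -0.3642, 0.054]
eef_rot: [-0.113, 0.994, 0.002, -0.003]
ft_force: [-8.0, 10.6, 41.1]
width: 0.0004
```

Call:
step_arm:
  increments:
    - [[0, 0, -0.01], [0, 0, 0]]
    - [[0, 0, -0.05], [0, 0, 0]]
    - [[0, 0, -0.1], [0, 0, 0]]
    - [[0, 0, -0.145], [0, 0, 0]]
    - [[0, 0, -0.19], [0, 0, 0]]

```text
time: 7.4
ee_pos: [0.5355, -0.365, 0.2468]
eef_rot: [-0.113, 0.994, 0.001, -0.003]
ft_force: [1.7, -0.5, 0.2]
width: 0.0003
```

Run:
```python
from h import *
from bench import r
inc([.5355,-.3654,.30],.228)
for n,(x,y,w,h) in {"scene":(195,155,65,55),"top":(400,190,65,55)}.items():
    c=r.camera(n); im=c["pixels"][y:y+h,x:x+w]; cv2.imwrite(f"pics/{n}5.png",cv2.resize(im,None,fx=8,fy=8,interpolation=cv2.INTER_CUBIC))
```

```text
t 7.4 pos [ 0.5355 -0.365   0.2468] F [ 1.7 -0.5  0.2] w 0.0003
shift [ 0.0004 -0.0002 -0.0532]
turn [ 0.0031 -0.005  -0.0014]
```

View pics/scene5.png

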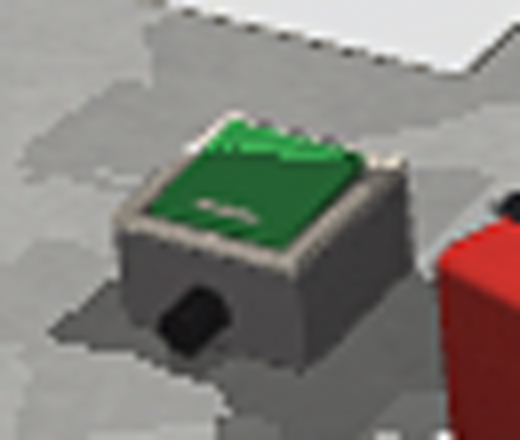

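The rocker has flipped: the marker half is flush with the rim, the marker having moved from row 195 to 210, and the far half is raised. Now the start button.

```bash
python3 -c "
from h import *
inc([.566,-.0358,.28],-.054)"
```

```text
t 7.5 pos [ 0.5375 -0.367   0.2516] F [-0.2 -0.4 -0.7] w 0.0003
shift [-0.1022  0.3163 -0.0292]
turn [-0.003   0.0025  0.2806]
```

Call:
step_arm:
  increments:
    - [[-0.013, 0.04, -0.02], [0, 0, 0.03]]
    - [[-0.026, 0.08, -0.029], [0, 0, 0.08]]
    - [[-0.039, 0.12, -0.029], [0, 0, 0.13]]
    - [[-0.052, 0.16, -0.029], [0, 0, 0.18]]
    - [[-0.065, 0.2, -0.029], [0, 0, 0.24]]

```text
time: 8.0
ee_pos: [0.5556, -0.1561, 0.2803]
eef_rot: [0.008, 1.0, -0.001, 0.002]
ft_force: [0.8, 0.0, -0.4]
width: 0.0003
```

```bash
python3 -c "
from h import *
inc([.566,-.0358,.28],-.054)"
```

```text
t 8.0 pos [ 0.5556 -0.1561  0.2803] F [ 0.8  0.  -0.4] w 0.0003
shift [-0.0085  0.1204  0.    ]
turn [-0.0026  0.0034  0.0381]
```

Call:
step_arm:
  increments:
    - [[-0.003, 0.04, 0], [0, 0, 0.02]]
    - [[-0.006, 0.08, 0], [0, 0, 0.038]]
    - [[-0.0085, 0.12, 0], [0, 0, 0.038]]
    - [[-0.0085, 0.12, 0], [0, 0, 0.038]]

```text
time: 8.4
ee_pos: [0.5663, -0.0295, 0.2796]
eef_rot: [0.023, 1.0, -0.0, 0.001]
ft_force: [-1.0, -0.3, 0.4]
width: 0.0005
```

```bash
python3 -c "
from h import *
inc([.566,-.0358,.21],-.054)"
```

```text
t 8.4 pos [ 0.5663 -0.0295  0.2796] F [-1.  -0.3  0.4] w 0.0005
shift [ 0.0002 -0.0063  0.0696]
turn [-0.0005  0.0029  0.0087]
```

Call:
step_arm:
  increments:
    - [[0, -0.004, 0.025], [0, 0, 0]]
    - [[0, -0.006, 0.05], [0, 0, 0]]
    - [[0, -0.006, 0.068], [0, 0, 0]]
    - [[0, -0.006, 0.068], [0, 0, 0]]

```text
time: 8.8
ee_pos: [0.5647, -0.0361, 0.2094]
eef_rot: [0.023, 1.0, -0.001, -0.0]
ft_force: [-0.6, 0.4, 0.2]
width: 0.0002
```

Run:
```python
from h import *
from bench import r
inc([.566,-.0358,.188],-.054)
for n,(x,y,w,h) in {"scene":(240,90,130,130)}.items():
    c=r.camera(n); im=c["pixels"][y:y+h,x:x+w]; cv2.imwrite(f"pics/{n}6.png",cv2.resize(im,None,fx=4,fy=4,interpolation=cv2.INTER_CUBIC))
```

```text
t 8.8 pos [ 0.5647 -0.0361  0.2094] F [-0.6  0.4  0.2] w 0.0002
shift [-0.0013  0.0004  0.0214]
turn [-0.0014 -0.001   0.0081]
```

View pics/scene6.png

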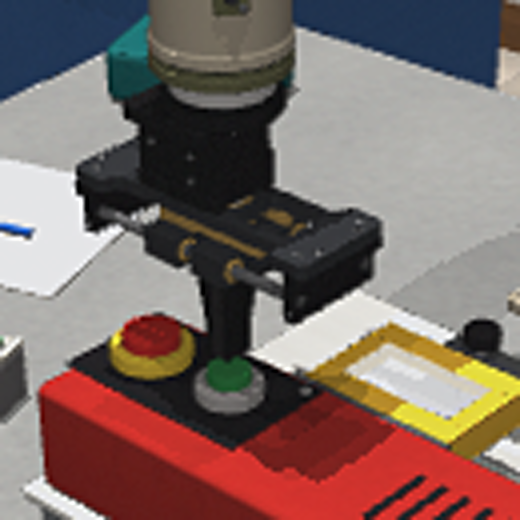

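The tip at (232,355) in the crop is just above the green button, clear of the stop button at (150,335). Pressing in stages.

Call:
step_arm:
  increments:
    - [[-0.001, 0, 0.012], [0, 0, 0]]
    - [[-0.001, 0, 0.016], [0, 0, 0]]
    - [[-0.001, 0, 0.018], [0, 0, 0]]
    - [[-0.001, 0, 0.02], [0, 0, 0]]
    - [[-0.001, 0, 0.021], [0, 0, 0]]

```text
time: 9.35
ee_pos: [0.5672, -0.0365, 0.1922]
eef_rot: [0.023, 1.0, -0.0, 0.002]
ft_force: [-7.1, -0.7, 22.2]
width: 0.0006
```

Run:
```python
from h import *
from bench import r
for n,(x,y,w,h) in {"scene":(255,145,80,65)}.items():
    c=r.camera(n); im=c["pixels"][y:y+h,x:x+w]; cv2.imwrite(f"pics/{n}7.png",cv2.resize(im,None,fx=8,fy=8,interpolation=cv2.INTER_CUBIC))
inc([.566,-.0358,.188],-.054)
```

```text
t 9.4 pos [ 0.5672 -0.0365  0.1923] F [-5.2  0.6 17.4] w 0.0
shift [0.0012 0.0006 0.0043]
turn [-0.0003  0.0033  0.0077]
```

View pics/scene7.png

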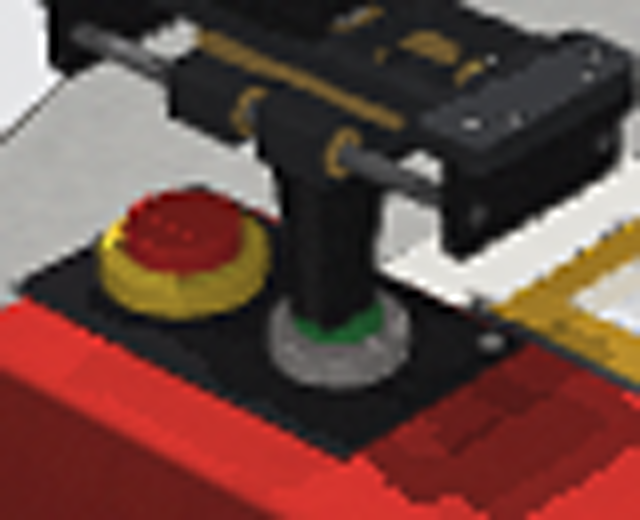

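Run:
```python
from h import *
a=d["scene"]["pixels"][165:200,275:325]; b=cv2.imread("pics/scene7.png")
a=cv2.resize(a,None,fx=8,fy=8,interpolation=cv2.INTER_CUBIC)
b=b[160:440,160:560]
cv2.imwrite("pics/cmp7.png",np.hstack([a,b]))
```

```text
(no output)
```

View pics/cmp7.png

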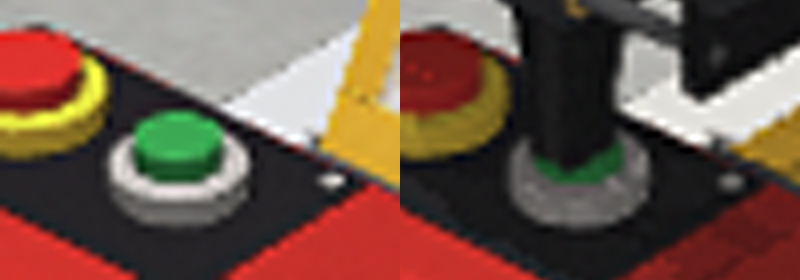

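Call:
step_arm:
  increments:
    - [[0, 0, -0.0005], [0, 0, 0]]
    - [[0, 0, -0.0015], [0, 0, 0]]

```text
time: 9.6
ee_pos: [0.5671, -0.0365, 0.1945]
eef_rot: [0.023, 1.0, 0.0, 0.002]
ft_force: [-1.7, -0.2, 3.8]
width: 0.0004
```

Call:
step_arm:
  increments:
    - [[0, 0, -0.001], [0, 0, 0]]
    - [[0, 0, -0.002], [0, 0, 0]]

```text
time: 9.8
ee_pos: [0.5671, -0.0365, 0.1967]
eef_rot: [0.023, 1.0, 0.0, 0.002]
ft_force: [-1.0, 0.1, 2.4]
width: 0.0005
```

Call:
step_arm:
  increments:
    - [[0, 0, -0.001], [0, 0, 0]]
    - [[0, 0, -0.002], [0, 0, 0]]

```text
time: 10.0
ee_pos: [0.5671, -0.0365, 0.1986]
eef_rot: [0.023, 1.0, 0.0, 0.002]
ft_force: [-0.6, 0.5, 1.3]
width: 0.0001
```

Call:
step_arm:
  increments:
    - [[0, 0, -0.001], [0, 0, 0]]
    - [[0, 0, -0.002], [0, 0, 0]]

```text
time: 10.2
ee_pos: [0.567, -0.0364, 0.2004]
eef_rot: [0.023, 1.0, -0.0, 0.001]
ft_force: [-0.9, 0.4, 0.1]
width: 0.0003
```

Call:
step_arm:
  increments:
    - [[0, 0, -0.005], [0, 0, 0]]
    - [[0, 0, -0.01], [0, 0, 0]]
    - [[0, 0, -0.01], [0, 0, 0]]

```text
time: 10.5
ee_pos: [0.5674, -0.0364, 0.2113]
eef_rot: [0.023, 1.0, 0.0, 0.002]
ft_force: [-0.9, 0.0, 0.2]
width: 0.0004
```

Run:
```python
from h import *
from bench import r
inc([.566,-.0358,.2],-.054)
c=r.camera("scene"); cv2.imwrite("pics/full8.png",c["pixels"]); im=c["pixels"][165:200,275:325]
a=d["scene"]["pixels"][165:200,275:325]
cv2.imwrite("pics/cmp8.png",cv2.resize(np.hstack([a,im]),None,fx=8,fy=8,interpolation=cv2.INTER_CUBIC))
```

```text
t 10.5 pos [ 0.5674 -0.0364  0.2113] F [-0.9  0.   0.2] w 0.0004
shift [0.0015 0.0005 0.0113]
turn [0.0003 0.0043 0.0079]
```

View pics/cmp8.png

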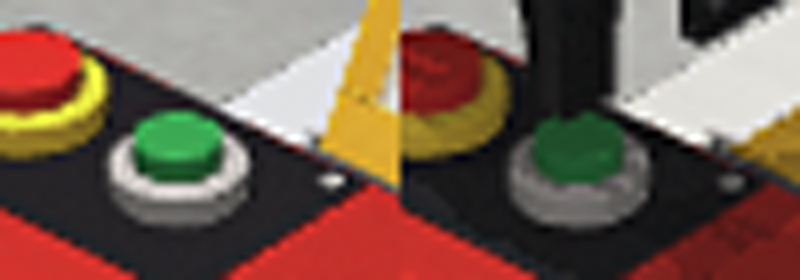

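Run:
```python
from h import *
for z in (.205,.211,.217): print(z,proj("scene",[[.5674,-.0364,z],[.577,-.0364,z],[.577,-.046,z],[.5674,-.0364,z]]).round(1).tolist())
print(proj("scene",[.566,-.0358,.194]),proj("scene",[.566,-.0358,.2]))
im=cv2.imread("pics/full8.png")[150:200,270:330]
im=cv2.convertScaleAbs(im,alpha=1.8,beta=25)
cv2.imwrite("pics/z8.png",cv2.resize(im,None,fx=10,fy=10,interpolation=cv2.INTER_CUBIC))
```

```text
0.205 [[296.6, 177.6], [294.1, 179.2], [291.2, 178.0], [296.6, 177.6]]
0.211 [[296.5, 175.6], [294.0, 177.2], [291.2, 176.0], [296.5, 175.6]]
0.217 [[296.5, 173.6], [294.0, 175.2], [291.1, 173.9], [296.5, 173.6]]
[[297.19539211 181.14064791]] [[297.14579827 179.15631179]]
```

View pics/z8.png

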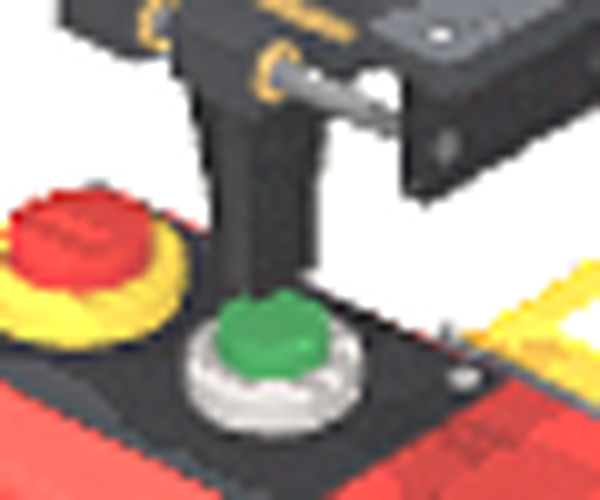

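Call:
step_arm:
  increments:
    - [[0.001, 0, 0.006], [0, 0, 0]]
    - [[0.001, 0, 0.01], [0, 0, 0]]
    - [[0.001, 0, 0.01], [0, 0, 0]]

```text
time: 10.85
ee_pos: [0.5657, -0.0363, 0.1998]
eef_rot: [0.023, 1.0, -0.0, 0.001]
ft_force: [1.4, -0.3, -0.8]
width: 0.0008
```

Call:
step_arm:
  increments:
    - [[0, 0, 0.002], [0, 0, 0]]
    - [[0, 0, 0.002], [0, 0, 0]]
    - [[0, 0, 0.002], [0, 0, 0]]

```text
time: 11.15
ee_pos: [0.5658, -0.0363, 0.198]
eef_rot: [0.023, 1.0, -0.0, 0.001]
ft_force: [0.2, -0.1, 1.4]
width: 0.0006
```

Call:
step_arm:
  increments:
    - [[0, 0, 0.002], [0, 0, 0]]
    - [[0, 0, 0.002], [0, 0, 0]]
    - [[0, 0, 0.002], [0, 0, 0]]

```text
time: 11.45
ee_pos: [0.5658, -0.0363, 0.1961]
eef_rot: [0.023, 1.0, -0.0, 0.001]
ft_force: [-0.4, -0.6, 2.8]
width: 0.0002
```

Call:
step_arm:
  increments:
    - [[0, 0, 0.002], [0, 0, 0]]
    - [[0, 0, 0.002], [0, 0, 0]]
    - [[0, 0, 0.002], [0, 0, 0]]

```text
time: 11.75
ee_pos: [0.5659, -0.0363, 0.1942]
eef_rot: [0.023, 1.0, 0.0, 0.001]
ft_force: [-0.8, 0.1, 3.4]
width: 0.0004
```

Call:
step_arm:
  increments:
    - [[0, 0, 0.002], [0, 0, 0]]
    - [[0, 0, 0.002], [0, 0, 0]]
    - [[0, 0, 0.002], [0, 0, 0]]

```text
time: 12.05
ee_pos: [0.5659, -0.0363, 0.1925]
eef_rot: [0.023, 1.0, 0.0, 0.001]
ft_force: [-2.8, 1.1, 7.2]
width: 0.0003
```

The force rises like a spring from z 0.199 and hits a hard stop at about 0.1925. That is the full 6 mm of travel, so the button bottoms out there. I'll hold a firm press, then release.

Call:
step_arm:
  increments:
    - [[0, 0, 0.0015], [0, 0, 0]]
    - [[0, 0, 0.0025], [0, 0, 0]]
    - [[0, 0, 0.0025], [0, 0, 0]]

```text
time: 12.35
ee_pos: [0.566, -0.0363, 0.1921]
eef_rot: [0.023, 1.0, 0.001, 0.002]
ft_force: [-10.7, 0.3, 24.3]
width: 0.0003
```

Call:
step_arm:
  increments:
    - [[0, 0, -0.01], [0, 0, 0]]
    - [[0, 0, -0.05], [0, 0, 0]]
    - [[0, 0, -0.1], [0, 0, 0]]
    - [[0, 0, -0.14], [0, 0, 0]]
    - [[0, 0, -0.16], [0, 0, 0]]

```text
time: 12.85
ee_pos: [0.5661, -0.0368, 0.3556]
eef_rot: [0.023, 1.0, 0.001, 0.004]
ft_force: [0.7, 0.6, -0.5]
width: 0.0002
```

Run:
```python
from h import *
from bench import r
inc([.45,.35,.38],-.054)
```

```text
t 12.85 pos [ 0.5661 -0.0368  0.3556] F [ 0.7  0.6 -0.5] w 0.0002
shift [ 0.1338  0.381  -0.0246]
turn [0.0022 0.0078 0.0075]
```

Moving the arm aside for a clear final check.

Call:
step_arm:
  increments:
    - [[0.012, 0.038, -0.005], [0, 0, 0]]
    - [[0.025, 0.076, -0.01], [0, 0, 0]]
    - [[0.037, 0.114, -0.015], [0, 0, 0]]
    - [[0.05, 0.152, -0.02], [0, 0, 0]]
    - [[0.063, 0.19, -0.025], [0, 0, 0]]

```text
time: 13.35
ee_pos: [0.5111, 0.1574, 0.3805]
eef_rot: [0.023, 1.0, 0.001, 0.004]
ft_force: [0.3, 0.1, 0.7]
width: 0.0005
```

Call:
step_arm:
  increments:
    - [[0.012, 0.038, 0], [0, 0, 0]]
    - [[0.025, 0.076, 0], [0, 0, 0]]
    - [[0.037, 0.114, 0], [0, 0, 0]]
    - [[0.05, 0.152, 0], [0, 0, 0]]
    - [[0.063, 0.19, 0], [0, 0, 0]]

```text
time: 13.85
ee_pos: [0.4564, 0.3516, 0.38]
eef_rot: [0.023, 1.0, 0.001, 0.004]
ft_force: [1.0, 0.8, 0.1]
width: 0.0007
```

Run:
```python
from h import *
from bench import r
c={n:r.camera(n) for n in("scene","top")}
k=lambda im,x,y,w,h,f:cv2.resize(im[y:y+h,x:x+w],None,fx=f,fy=f,interpolation=cv2.INTER_CUBIC)
cv2.imwrite("pics/s9.png",k(c["scene"]["pixels"],200,140,240,160,3)); cv2.imwrite("pics/t9.png",k(c["top"]["pixels"],230,145,150,145,4))
cv2.imwrite("pics/full9.png",np.hstack([cv2.resize(c[n]["pixels"],(400,250),interpolation=cv2.INTER_AREA) for n in c]))
m=np.load("m.npy");cc,q=np.cos(m[2]),np.sin(m[2]);W=lambda v:np.array([cc*v[0]-q*v[1]+m[0],q*v[0]+cc*v[1]+m[1],v[2]])
for th in(0,.05,.1):
  P=[W((.035-.096*np.cos(th)+.002*np.sin(th),y,.17+.096*np.sin(th)+.002*np.cos(th))) for y in(-.06,.06)]
  print(th,"crop scene",((proj("scene",P)-[200,140]+.5)*3-.5).round(0).tolist(),"top",((proj("top",P)-[230,145]+.5)*4-.5).round(0).tolist())
```

```text
0 crop scene [[415.0, 86.0], [521.0, 134.0]] top [[372.0, 382.0], [206.0, 370.0]]
0.05 crop scene [[415.0, 82.0], [521.0, 129.0]] top [[372.0, 381.0], [206.0, 369.0]]
0.1 crop scene [[415.0, 78.0], [521.0, 125.0]] top [[372.0, 380.0], [205.0, 368.0]]
```

View pics/s9.png

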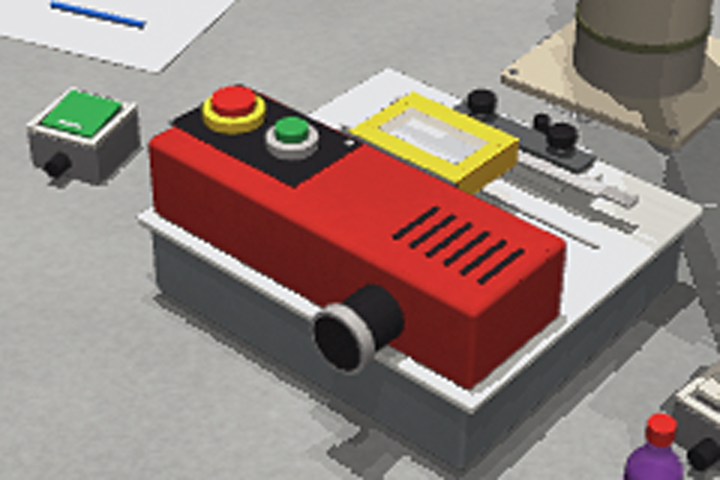

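View pics/t9.png

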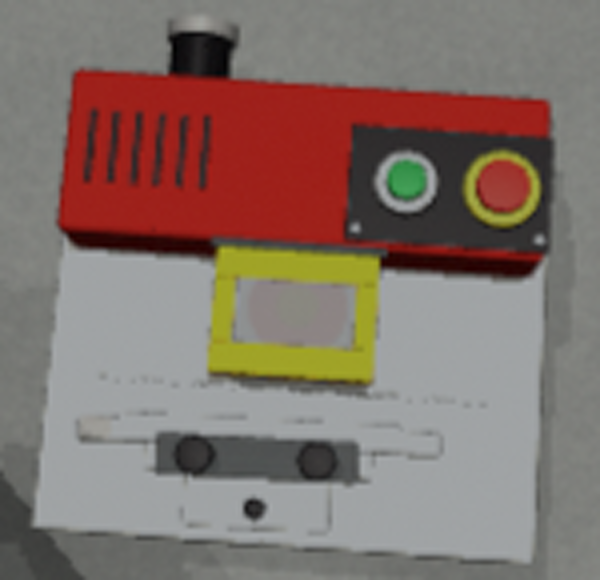

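View pics/full9.png

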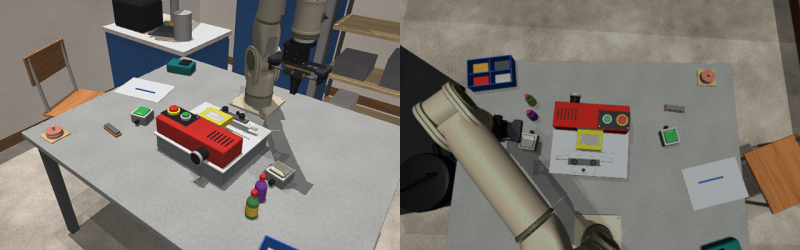

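In the final views the guard's free-edge corners at (417,92) and (519,140) match the shut prediction. The green rocker's marker half is down and start is back out at (293,127). Stop, the holder knobs, the bottles and the hone are at their original pixels. Handing in.

```bash
python3 -c "
from bench import r
s=r.read_state();print(s['time'],s['ft_force'].round(1));print(r.close_job())"
```

```text
13.95 [-0.3  0.1 -1.3]
the job is handed in; nothing more can be done
None
```

I did the three steps in the order asked, using only the shut fingertips, and handed the job in at 13.95 s with the arm clear of everything.

- **Guard:** I pushed it down until it stopped at z 0.172 under 15 N. The last pictures match the fully shut position.
- **Dust extraction:** I pressed the marker half of the green rocker and the pictures show it flipped on. The press overshot, with a reading of 41 N at the wrist for a moment, above the 40 N limit given for the arm and gripper body. Only the fingertips were touching, and I backed off at once.
- **Start button:** I pressed it fully in twice, because the first press left a doubt. It is back out in the last pictures.
- **Check that disagreed:** the start button met the finger at about z 0.199 and stopped at about 0.192, roughly 5 mm higher than the text's 0.194 and 0.188. I took it as fully in because it gave the full 6 mm of spring travel and then a hard stop at 24 N.
- **Left alone:** the stop button, holder, hone and bottles look unmoved in the pictures. The arm never came near the lamp's rocker while pressing, but in the last pictures that rocker was partly hidden or out of frame, so I checked it least closely.

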